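# Hang the slotted vial hanger on the column stand's stud

### The job

Pick up the aluminium vial hanger by its tab and hang it on the headed stud of the white stand: slide its open slot sideways over the stud, behind the head, until the stud reaches the closed end, then lower it so that the stud sits fully home in the notch and the hanger hangs upright by itself, and let go. The stud's height can be set and is not known beforehand, so go by feel: do not press hard against the stand or its stud (keep well below 25 N), keep the hanger upright throughout, and leave the other things on the bench alone.

Things in the scene. Friction and masses are not known exactly. Their poses are not given: they have to be found in the camera images.
- hanger: Loose hanger of bare aluminium, about 260 g, standing upright: plate 6 mm thick (x), 72 mm wide (y), 130 mm high; a ledge with a tab on top; at its foot a 58 x 72 x 22 mm tray of vials on the +x side. Origin under the middle of the plate; z up, x to the tray side, y along the plate. Heights below are above this underside, y from the tab's centre line.
- hanger_grip (a point): Centre of the hanger's grip tab, 156 mm above its underside and 15 mm from the plate's mid-plane towards the tray (+x). The upright tab is 22 mm wide (y), 12 mm thick (x) and 52 mm high (130 to 182 mm above the underside); a 5 mm thick ledge, 125 to 130 mm high, joins it to the plate's top edge. Axes as the hanger's.
- slot_mouth (a point): Middle of the slot's mouth in the hanger, at y = +36 mm, height 104.25 mm. The slot is open to +y: upper edge at 109.5 mm, lower edge at 99 mm, closed end at y = -5.75 mm. The lip above the slot reaches to y = +36 mm, the jaw below it only to y = +16 mm (beyond that the plate is cut away down to height 70 mm).
- hanger_notch (a point): Where the stud's axis lies in the hanger when it is hung home: height 112.5 mm, y = 0, mid-thickness of the plate. The notch, at the closed end of the slot, is 11.5 mm wide (y from -5.75 to +5.75 mm) and rises from the slot's upper edge (109.5 mm) to 116.5 mm. Axes as the hanger's.
- stud_mid (a point): Point on the stand, 185 mm above the bench, 4.25 mm out of the panel, at the middle of the stud's height guide. The stud is clamped firmly straight above or below it, anywhere within 9 mm, and does not yield: its height must be felt or seen. Steel stud 8 mm in diameter along x, head 20 mm across, 4 mm thick, 8.5 mm gap between panel and head. x out of the panel, y along it, z up.
- stand: Fixed stand: upright white panel 200 mm wide (y, stud in the middle), 204 mm high, 12 mm thick, on a foot plate 12 mm thick reaching 110 mm out in front; near the face's +y edge a clipped steel column (y 70 to 94 mm, 23 mm proud). Rigid. Origin on the bench below the stud, in the panel's stud face; axes as stud_mid. The hanger hangs with axes parallel to these, tray away from the panel.
- beaker: Bystander: glass beaker, 66 mm across, 85 mm high, origin under its centre.
- amber_bottle: Bystander: amber bottle, 64 mm across, 130 mm high, origin under its centre.
- spanner: Bystander: spanner 150 mm long lying flat, along its x.
- jar: Bystander: white jar, 56 mm across, 70 mm high, origin under its centre.
Not all that is in view belongs to the job. What is shaped like the hanger but green or turquoise is not meant.

How it is judged:
By the outcome, as a careful person would: the job done as asked, in the order asked, and still so for the second after the job is handed in, with the robot touching nothing.
It also fails if it takes over 58 s, if anything falls off the work surface, if the arm or the gripper's body presses on something with over 40 N, if the wrist force passes 120 N, or if a joint passes its speed limit or range.

### The arm

A 6-joint arm with a two-finger parallel gripper is mounted at the origin on the work surface. World frame = base frame: x ahead of the robot, y to its left, z up, the work surface at z = 0. Lengths are in m, angles in rad, forces in N, time in s.
With the tool pointing down it reaches from about 0.4 to 0.925 m from the base axis. Payload 12.5 kg.
Tool frame: the origin (TCP) lies midway between the tips of the shut fingers; the grasp point (between the pads) lies 19 mm behind it (tcp_to_grasp is the distance from the TCP to the grasp point, in m); x points along the fingers, z is the direction in which the jaws open and shut, and the axes are right-handed (so a half turn about x gives the same grasp; the last joint's range is limited). The gripper opens to 95 mm and grips with 3 to 60 N. Pads are 20 mm wide; open, the fingers measure 119 mm over their backs; the gripper's body (75 mm by 180 mm) begins 59 mm behind the grasp point.
Start: joints at [1.18, 0.491, 1.559, -0, 1.092, -0.106], TCP at [0.176, 0.6, 0.215] pointing down, gripper open.
Joint ranges: [-3.1, 3.1], [-0.84, 2.19], [0.05, 2.79], [-1.13, 4.28], [0.06, 2.93], [-2.69, 2.69]. Speed limits (rad/s): [2.22, 2.22, 2.79, 3.14, 3.14, 3.14].

### API

Orientations are given as [roll, pitch, yaw] about the fixed x, y, z axes, in that order (R = Rz(yaw) Ry(pitch) Rx(roll)).
In Python, from cell import * gives the robot as it stands.
- The arm moves only by the tool servo_tool, never from a script. Its argument "series" is a list of rows, each an object of numbers: "ax", "ay", "az": the turn, a rotation vector about the tool's x, y, z in degrees; "x", "y", "z": the shift along the tool's x, y, z in cm; "jaw": the closure, from -1 (fully open) to 1 (shut), so that 0 is half open. In form: [{"ax": .., "ay": .., "az": .., "x": .., "y": .., "z": .., "jaw": ..}, ...]. A call has 1 to 10 rows; each row is the pose to reach, as a shift and turn from the pose commanded when the call began, along the tool's axes at that moment; what a row does not reach only later rows make up. A row lasts 1/12 s, in which the tool goes at most 41.7 mm and 7.16 degrees, less where a joint would pass 70% of its speed; a pose out of reach is approached as far as the arm can. A call with a gripper value outside its range is refused whole. The fingers move at their own pace and stop on an object; "newtons" is the grip in N (left out, the last holds). Time passes only in rows, so rows that repeat a pose let the fingers close. It gives the time, the measured TCP pose, the force and the opening at its end, in the units of the state.
- sense(): the state, without advancing time (a new reading comes with each control period).
- camera(name): name is "side" or "top"; returns the picture (420x560x3 uint8, red, green, blue); there is no depth.
- get_calibration(name): a dict with "camera_matrix" (3x3 intrinsics, pixels), "k1" (the pictures are not rectified: a ray, as slopes to the right and down, at radius r is drawn at 1 + k1 r^2 times it, then the intrinsics apply), "R" (3x3) and "t" (3): a world point X has camera coordinates R X + t. Camera axes: x right, y down, z forward; pixel columns grow to the right and rows downward; lengths in m; the calibration is good to about 2 mm. A picture is of the moment at which its call begins. get_calibration takes no time and is no camera call.
- hand_in(): hands the job in, once; it reports no verdict.
The state is a dict: "t": time; "joints": joint angles; "qvel": joint speeds; "joint_torque": joint torques, N m; "position": TCP position; "orientation": TCP orientation; "ft_force": force on the tool from outside, world axes, zero at the start; "ft_torque": the same for the moment, N m; "gripper_width": opening from 0.0 (shut) to 1.0 (fully open).
Only numpy, scipy, OpenCV 4.12 (cv2) and the standard library are available. Lean on these libraries where they do the work, as an engineer would, in place of code of your own. Each camera call takes 0.05 s, during which the arm holds its last target. There are 200 camera calls.

## Working session

There is one attempt and no reset: what is moved stays moved. The work goes in short steps, Python scripts to look and compute and a tool call to move; the robot and the scene stay as the last step left them, time stands still between calls to the robot, and variables do not carry over. Pictures are saved under pics/ and viewed, about 8 in all and at most 12, crops included, and the job is handed in when it is done.

Besides the shell and the picture viewer there is one more tool, called after "Emit:" as name([rows], argument=value, ...), one row to a line, values as JSON. servo_tool: Moves the arm, as the interface text tells. Its arguments: {"type":"object","properties":{"series":{"type":"array","items":{"type":"object","properties":{"ax":{"type":"number"},"ay":{"type":"number"},"az":{"type":"number"},"x":{"type":"number"},"y":{"type":"number"},"z":{"type":"number"},"jaw":{"type":"number"}}}},"newtons":{"type":"number"}},"required":["series"]}

```bash
mkdir -p pics; cat > h.py <<'E'
from cell import *
import numpy as np, cv2
from scipy.spatial.transform import Rotation as Ro
def ray(n,u,v):
    c=get_calibration(n);K=np.array(c["camera_matrix"]);R=np.array(c["R"]);t=np.array(c["t"])
    d=np.linalg.inv(K)@[u,v,1];s=d[:2].copy();
    for _ in range(20): s=d[:2]/(1+c["k1"]*(s@s))
    return -R.T@t, R.T@np.array([s[0],s[1],1])
def onz(n,u,v,z):
    o,d=ray(n,u,v);return o+d*(z-o[2])/d[2]
def tri(a,b):
    (o1,d1),(o2,d2)=ray(*a),ray(*b)
    s=np.linalg.lstsq(np.c_[d1,-d2],o2-o1,rcond=None)[0];p=o1+d1*s[0];q=o2+d2*s[1]
    return (p+q)/2,np.linalg.norm(p-q)
def proj(n,X):
    c=get_calibration(n);K=np.array(c["camera_matrix"]);x=np.array(c["R"])@X+np.array(c["t"]);s=x[:2]/x[2];s=s*(1+c["k1"]*(s@s));return (K@[s[0],s[1],1])[:2]
def snap(n,f):
    im=camera(n);cv2.imwrite(f"pics/{f}.png",cv2.cvtColor(im,cv2.COLOR_RGB2BGR));return im
E
python3 - <<'E'
from h import *
for n in("side","top"):
    snap(n,n+"0");c=get_calibration(n);R=np.array(c["R"]);print(n,-R.T@np.array(c["t"]),R[2])
s=sense();print(s)
E
```

```text
side [ 0.45354197 -1.06695556  0.71808168] [ 0.10604283  0.87426418 -0.47372678]
top [ 0.52038282 -0.00180099  1.10336594] [ 0.06407328  0.01186437 -0.99787467]
{'t': 0.1, 'joints': array([ 1.18040830e+00,  4.91480289e-01,  1.55940218e+00,  1.41081706e-05,
        1.09172774e+00, -1.05580340e-01]), 'qvel': array([-6.97632348e-05, -2.87981236e-03,  1.63871387e-04, -1.30816634e-03,
       -6.48087319e-04,  2.20398847e-04]), 'joint_torque': array([ 2.08613434e-03, -6.13625407e+01, -2.58610153e+01,  6.94402819e-02,
        4.70137526e-02,  7.16479548e-06]), 'position': array([0.17548352, 0.5996201 , 0.21412728]), 'orientation': array([ 3.02371552,  1.56977869, -1.97348765]), 'ft_force': array([-0.39773795, -0.6604689 ,  0.40935201]), 'ft_torque': array([ 0.0002666 , -0.05524593, -0.01726738]), 'gripper_width': 0.9960904119636311}
```

View pics/side0.png

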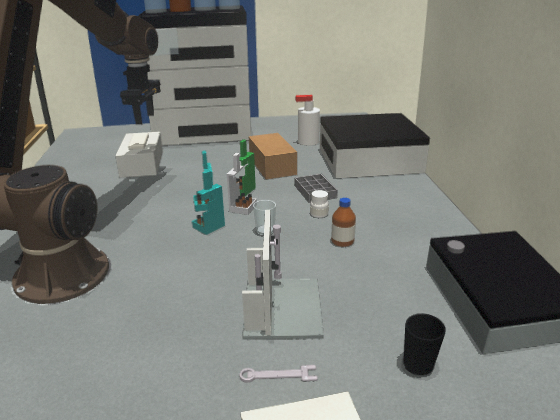

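View pics/top0.png

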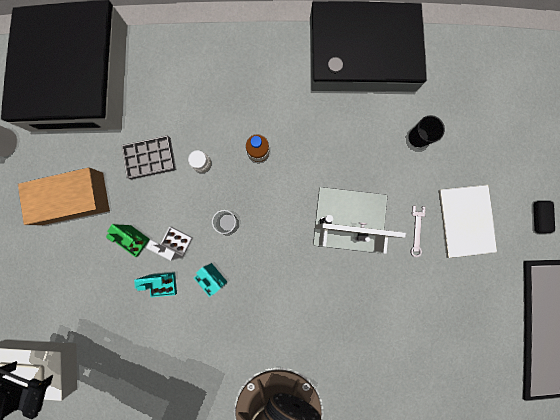

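```bash
python3 - <<'E'
import cv2,numpy as np
s=cv2.imread("pics/side0.png");t=cv2.imread("pics/top0.png")
f=lambda im,x,y,w,h:cv2.resize(im[y:y+h,x:x+w],(400,300),interpolation=cv2.INTER_CUBIC)
cv2.imwrite("pics/crop1.png",np.vstack([np.hstack([f(s,190,135,100,75),f(s,230,200,100,75)]),np.hstack([f(t,120,210,100,75),f(t,310,180,100,75)])]))
E
```

```text
(no output)
```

View pics/crop1.png

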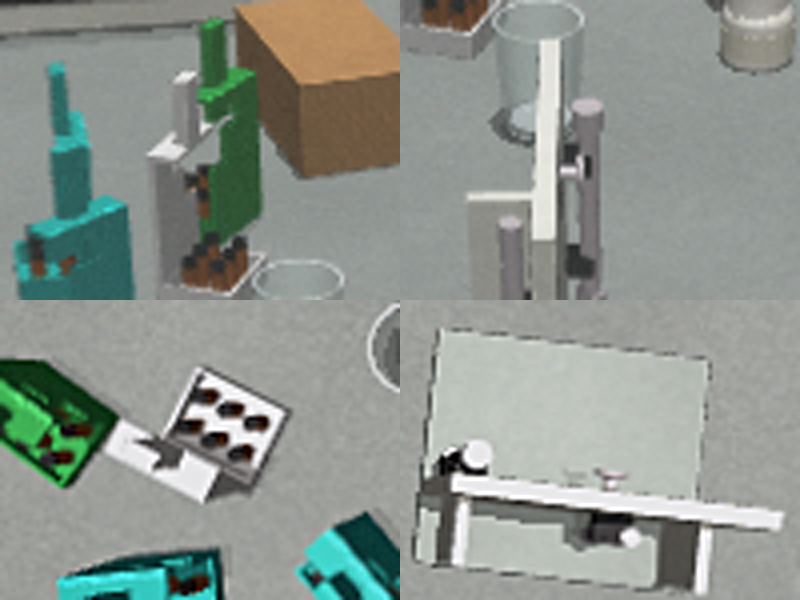

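The grey-white candidate is the hanger: top (168,243), side (242,190). It is bare metal, with the tab, the cut-away lip and the vial tray. The lookalikes are green (top 127,240) and turquoise (top 157,284 and 210,279), so I leave those alone. The stand panel is at top (318..405, 222..235), with its stud head near top (462,299)/4 → (462/4+310...) ≈ (362,224).

```bash
python3 - <<'E'
from h import *
s=cv2.imread("pics/side0.png");t=cv2.imread("pics/top0.png")
def f(im,x,y,w,h):
    k=400/w;o=cv2.resize(im[y:y+h,x:x+w],(400,300),interpolation=cv2.INTER_NEAREST)
    for i in range(0,w,10): cv2.line(o,(int(i*k),0),(int(i*k),5),(0,0,255),1)
    for i in range(0,h,10): cv2.line(o,(0,int(i*k)),(5,int(i*k)),(0,0,255),1)
    return o
cv2.imwrite("pics/crop2.png",np.vstack([np.hstack([f(s,222,148,40,30),f(s,255,225,40,30)]),np.hstack([f(t,140,220,60,45),f(t,340,210,40,30)])]))
hsv=cv2.cvtColor(t,cv2.COLOR_BGR2HSV)
m=((hsv[...,2]>215)&(hsv[...,1]<25)).astype('uint8')
n,l,st,c=cv2.connectedComponentsWithStats(m)
for i in range(1,n):
    x,y,w,h,a=st[i]
    if a>15 and 130<x<420 and 170<y<300:
        pts=np.argwhere(l==i)[:,::-1].astype(np.float32);print(st[i],cv2.boxPoints(cv2.minAreaRect(pts)).round(1).tolist())
# expected foot-plate corners
for u,v in [(310+440/4-100,180+30/4),(310+310/4,180+60/4),(310+15/4,180+258/4)]: print(onz("top",u,v,.012).round(4))
for k in("top","side"):print(k,{q:np.round(v,4).tolist() for q,v in get_calibration(k).items()})
E
```

```text
[412 206  13  50 243] [[411.8999938964844, 254.89999389648438], [413.0, 206.0], [424.20001220703125, 206.1999969482422], [423.0, 255.1999969482422]]
[326 215   7   7  39] [[326.0, 215.0], [332.0, 215.0], [332.0, 221.0], [326.0, 221.0]]
[323 223  83  14 374] [[322.6000061035156, 227.39999389648438], [323.1000061035156, 222.8000030517578], [405.1000061035156, 232.39999389648438], [404.5, 237.0]]
[167 228  24  23 152] [[164.60000610351562, 240.8000030517578], [171.0, 228.0], [190.1999969482422, 237.60000610351562], [183.8000030517578, 250.39999389648438]]
[323 231   4  15  43] [[322.70001220703125, 245.0], [324.20001220703125, 230.8000030517578], [327.1000061035156, 231.10000610351562], [325.5, 245.3000030517578]]
[384 238   4  15  44] [[383.20001220703125, 251.89999389648438], [384.6000061035156, 237.8000030517578], [387.3999938964844, 238.0], [386.0, 252.1999969482422]]
[147 240  27  21 172] [[146.0, 248.0], [150.0, 240.0], [174.0, 252.0], [170.0, 260.0]]
[ 0.6479 -0.1208  0.012 ]
[ 0.6256 -0.317   0.012 ]
[ 0.4839 -0.1011  0.012 ]
top {'camera_matrix': [[379.6818, 0.0, 274.4257], [0.0, 379.6818, 207.5214], [0.0, 0.0, 1.0]], 'k1': -0.0924, 'R': [[-0.0031, -0.9999, -0.0121], [-0.9979, 0.0039, -0.064], [0.0641, 0.0119, -0.9979]], 't': [0.0131, 0.59, 1.0677]}
side {'camera_matrix': [[484.8767, 0.0, 282.4894], [0.0, 484.8767, 211.3868], [0.0, 0.0, 1.0]], 'k1': -0.1279, 'R': [[0.9919, -0.1265, -0.0114], [-0.0699, -0.4687, -0.8806], [0.106, 0.8743, -0.4737]], 't': [-0.5766, 0.164, 1.2249]}
```

View pics/crop2.png

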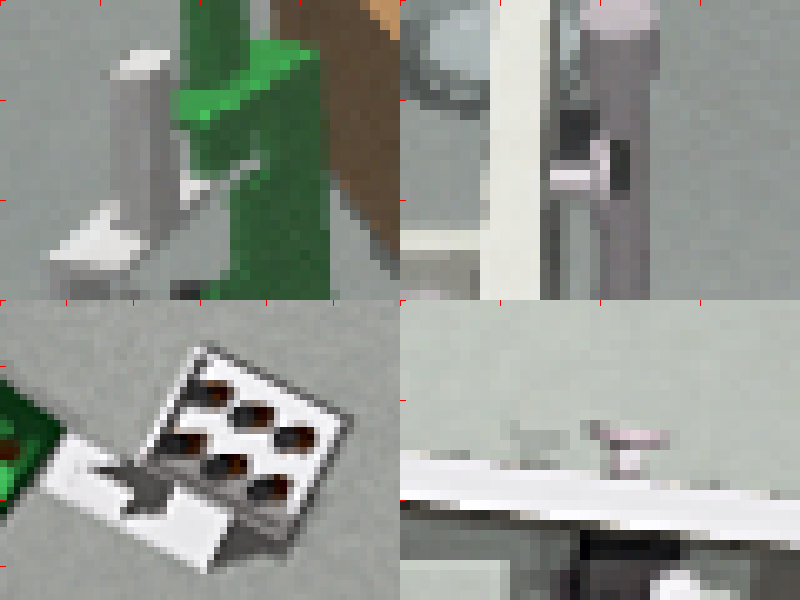

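```bash
cat >> h.py <<'E'
def frame(px,z):
    P=[onz("top",u,v,z) for u,v in px]; return np.array(P)
E
python3 - <<'E'
from h import *
P=frame([(322.6,227.4),(323.1,222.8),(405.1,232.4),(404.5,237)],.204)
c=P.mean(0);a=(P[0]+P[1]-P[2]-P[3])/2;ys=np.degrees(np.arctan2(-a[0],a[1]));print("stand",c,np.linalg.norm(a),ys)
F=frame([(310+440/4-100+.0-.5,180+30/4-.5),(310+310/4-.5,180+60/4-.5)],.012);b=F[0]-F[1];print("foot yaw",np.degrees(np.arctan2(-b[0],b[1])),np.linalg.norm(b))
S=Ro.from_euler('z',ys,degrees=True).as_matrix();o=c-S@[-.006,0,0];o[2]=0;print("stand origin",o)
# stud from side: intersect plane y_stand=0
for u,v in [(255+57/10-.5+0,225+16.3-.5),(255+5.7*1+51.5*0+11.0*0,225+18-.5)]:
    pass
for cy in(163,177,190):
    r0,d=ray("side",255+(570-400)/10-.5,225+cy/10-.5);n=S[:,1];k=((o-r0)@n)/(d@n);q=S.T@(r0+k*d-o);print("stud pt stand frame",cy,q)
o_,d=ray("top",340+(628-400)/10-.5,210+(460-300)/10-.5);k=(.185-o_[2])/d[2];print("stud top view",S.T@(o_+k*d-o))
H=frame([(146,248),(150,240),(174,252),(170,260)],.130)
c=H.mean(0);a=(H[0]+H[1]-H[2]-H[3])/2;yh=np.degrees(np.arctan2(-a[0],a[1]));print("hanger",c,np.linalg.norm(a),np.linalg.norm(H[0]-H[1]),yh)
T=frame([(164.6,240.8),(171,228),(190.2,237.6),(183.8,250.4)],.022);e=T[3]-T[0];e2=T[2]-T[1];print("tray",T.mean(0),[np.degrees(np.arctan2(x[0],-x[1])) for x in(e,e2)])
Q=Ro.from_euler('z',yh,degrees=True).as_matrix();g=c+Q@[.006,0,0];print("grip",g, "side tabtop",onz("side",236.1-.5,154.4-.5,.182))
print("tool R",Ro.from_euler('xyz',sense()["orientation"]).as_matrix().round(4))
E
```

```text
stand [ 0.52404361 -0.20345792  0.204     ] 0.1971427261492737 -6.962395841739723
foot yaw -6.501692913756716 0.19746085740589675
stand origin [ 0.52999937 -0.20418523  0.        ]
stud pt stand frame 163 [4.14958990e-03 7.91467586e-17 1.82735202e-01]
stud pt stand frame 177 [4.07200209e-03 1.87566976e-17 1.79281713e-01]
stud pt stand frame 190 [3.99967795e-03 1.34170019e-16 1.76064489e-01]
stud top view [0.00478244 0.00114646 0.185     ]
hanger [0.47402023 0.30607168 0.13      ] 0.0706945811723392 0.023188144069551254 -25.735755823036214
tray [0.49990828 0.28962529 0.022     ] [np.float64(-25.92808463006404), np.float64(-26.091981151368177)]
grip [0.47942506 0.30346635 0.13      ] side tabtop [0.47998237 0.30605695 0.182     ]
tool R [[-4.000e-04 -9.597e-01  2.810e-01]
 [-9.000e-04  2.810e-01  9.597e-01]
 [-1.000e+00  1.000e-04 -1.000e-03]]
```

Emit:
servo_tool([
  {"x": -4, "y": -3, "z": -1.5, "jaw": 0.2},
  {"x": -5, "y": -6, "z": -3, "ax": 2, "jaw": 0.2},
  {"x": -5, "y": -9.5, "z": -5, "ax": 4, "jaw": 0.2},
  {"x": -5, "y": -13, "z": -7, "ax": 6, "jaw": 0.2},
  {"x": -5, "y": -16.5, "z": -9, "ax": 8, "jaw": 0.2},
  {"x": -5, "y": -20, "z": -11, "ax": 9.6, "jaw": 0.2},
  {"x": -5, "y": -23.5, "z": -13, "ax": 9.6, "jaw": 0.2},
  {"x": -5, "y": -27, "z": -15, "ax": 9.6, "jaw": 0.2},
  {"x": -5, "y": -30.5, "z": -17, "ax": 9.6, "jaw": 0.2},
  {"x": -5, "y": -34, "z": -18.5, "ax": 9.6, "jaw": 0.2},
])

```text
schema error: expected keys ax, ay, az, x, y, z, jaw
```

```bash
cat >> h.py <<'E'
def delta(x,y,z,yaw):
    "cm shift in tool axes & ax deg to TCP x,y,z with tool z along y-axis of frame yaw"
    s=sense();R=Ro.from_euler('xyz',s["orientation"]).as_matrix();yn=np.degrees(np.arctan2(-R[0,2],R[1,2]))
    print("cm",(100*R.T@(np.array([x,y,z])-s["position"])).round(3),"ax",round(yn-yaw,3),"yaw",yn.round(2),"pos",s["position"].round(4),"tilt",R[:,0].round(4),"w",round(s["gripper_width"],3),"F",s["ft_force"].round(2),"M",s["ft_torque"].round(3),"t",round(s["t"],2))
E
python3 - <<'E'
from h import *
print("green tab",onz("side",243,141,.182))
delta(.480,.305,.264,-25.9)
E
```

```text
green tab [0.50824645 0.41581874 0.182     ]
cm [ -4.972 -37.502 -19.724] ax 9.581 yaw -16.32 pos [0.1755 0.5996 0.2141] tilt [-4.e-04 -9.e-04 -1.e+00] w 0.996 F [-0.4  -0.66  0.41] M [ 0.    -0.055 -0.017] t 0.1
```

Emit:
servo_tool([
  {"x": -4, "y": -3, "z": -1.5, "ax": 0, "ay": 0, "az": 0, "jaw": 0.2},
  {"x": -5, "y": -6, "z": -3, "ax": 2, "ay": 0, "az": 0, "jaw": 0.2},
  {"x": -5, "y": -9.5, "z": -5, "ax": 4, "ay": 0, "az": 0, "jaw": 0.2},
  {"x": -5, "y": -13, "z": -7, "ax": 6, "ay": 0, "az": 0, "jaw": 0.2},
  {"x": -5, "y": -16.5, "z": -9, "ax": 8, "ay": 0, "az": 0, "jaw": 0.2},
  {"x": -5, "y": -20, "z": -11, "ax": 9.6, "ay": 0, "az": 0, "jaw": 0.2},
  {"x": -5, "y": -23.5, "z": -13, "ax": 9.6, "ay": 0, "az": 0, "jaw": 0.2},
  {"x": -5, "y": -27, "z": -15, "ax": 9.6, "ay": 0, "az": 0, "jaw": 0.2},
  {"x": -5, "y": -30.5, "z": -17, "ax": 9.6, "ay": 0, "az": 0, "jaw": 0.2},
  {"x": -5, "y": -34, "z": -18.5, "ax": 9.6, "ay": 0, "az": 0, "jaw": 0.2},
])

```text
t: 0.93
position: [0.4507, 0.3247, 0.2646]
orientation: [2.462, 1.57, -2.703]
ft_force: [0.4, 1.1, 1.5]
gripper_width: 0.41
```

```bash
python3 - <<'E'
from h import *
delta(.480,.305,.264,-25.9)
E
```

```text
cm [ 0.062 -3.496 -0.489] ax -0.03 yaw -25.93 pos [0.4507 0.3247 0.2646] tilt [-4.e-04 -2.e-04 -1.e+00] w 0.41 F [0.38 1.12 1.5 ] M [ 0.027 -0.03   0.056] t 0.93
```

Emit:
servo_tool([
  {"x": 0, "y": -2.0, "z": -0.3, "ax": 0, "ay": 0, "az": 0, "jaw": 0.2},
  {"x": 0, "y": -3.5, "z": -0.5, "ax": 0, "ay": 0, "az": 0, "jaw": 0.2},
  {"x": 3, "y": -3.5, "z": -0.5, "ax": 0, "ay": 0, "az": 0, "jaw": 0.2},
  {"x": 6, "y": -3.5, "z": -0.5, "ax": 0, "ay": 0, "az": 0, "jaw": 0.2},
  {"x": 6, "y": -3.5, "z": -0.5, "ax": 0, "ay": 0, "az": 0, "jaw": 0.2},
])

```text
t: 1.35
position: [0.4772, 0.3061, 0.1999]
orientation: [2.459, 1.563, -2.706]
ft_force: [0.1, 0.3, -0.4]
gripper_width: 0.401
```

```bash
python3 - <<'E'
from h import *
delta(.480,.305,.137,-25.9)
s=cv2.cvtColor(camera("side"),cv2.COLOR_RGB2BGR);t=cv2.cvtColor(camera("top"),cv2.COLOR_RGB2BGR)
f=lambda im,x,y,w,h:cv2.resize(im[y:y+h,x:x+w],(400,300),interpolation=cv2.INTER_NEAREST)
cv2.imwrite("pics/c3.png",np.hstack([f(s,200,120,80,60),f(t,120,200,100,75)]))
E
```

```text
cm [ 6.29  -0.328  0.062] ax -0.029 yaw -25.93 pos [0.4772 0.3061 0.1999] tilt [-0.0071 -0.0033 -1.    ] w 0.401 F [ 0.15  0.26 -0.42] M [-0.052  0.032 -0.004] t 1.35
```

View pics/c3.png

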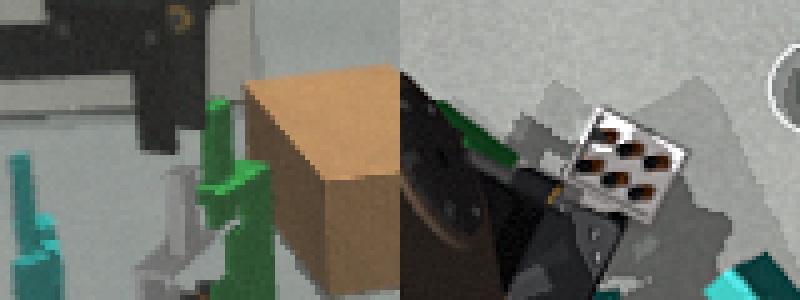

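Emit:
servo_tool([
  {"x": 2, "y": 0, "z": 0, "ax": 0, "ay": 0, "az": 0, "jaw": 0.2},
  {"x": 4, "y": 0, "z": 0, "ax": 0, "ay": 0, "az": 0, "jaw": 0.2},
  {"x": 6, "y": 0, "z": 0, "ax": 0, "ay": 0, "az": 0, "jaw": 0.2},
  {"x": 6.3, "y": 0, "z": 0, "ax": 0, "ay": 0, "az": 0, "jaw": 0.2},
  {"x": 6.3, "y": 0, "z": 0, "ax": 0, "ay": 0, "az": 0, "jaw": 0.2},
  {"x": 6.3, "y": 0, "z": 0, "ax": 0, "ay": 0, "az": 0, "jaw": 0.2},
])

```text
t: 1.95
position: [0.4798, 0.3076, 0.1434]
orientation: [-0.631, 1.569, 0.488]
ft_force: [-0.6, -0.3, 0.3]
gripper_width: 0.401
```

```bash
python3 - <<'E'
from h import *
delta(.480,.305,.137,-25.9)
E
```

```text
cm [ 0.64  -0.128 -0.229] ax 0.01 yaw -25.89 pos [0.4798 0.3076 0.1434] tilt [ 0.0019  0.001  -1.    ] w 0.401 F [-0.65 -0.34  0.32] M [-0.076  0.049 -0.023] t 1.95
```

Emit:
servo_tool([
  {"x": 0.5, "y": -0.1, "z": -0.15, "ax": 0, "ay": 0, "az": 0, "jaw": 0.2},
  {"x": 0.5, "y": -0.1, "z": -0.15, "ax": 0, "ay": 0, "az": 0, "jaw": 0.2},
  {"x": 0.5, "y": -0.1, "z": -0.15, "ax": 0, "ay": 0, "az": 0, "jaw": 1},
  {"x": 0.5, "y": -0.1, "z": -0.15, "ax": 0, "ay": 0, "az": 0, "jaw": 1},
  {"x": 0.5, "y": -0.1, "z": -0.15, "ax": 0, "ay": 0, "az": 0, "jaw": 1},
  {"x": 0.5, "y": -0.1, "z": -0.15, "ax": 0, "ay": 0, "az": 0, "jaw": 1},
  {"x": 0.5, "y": -0.1, "z": -0.15, "ax": 0, "ay": 0, "az": 0, "jaw": 1},
  {"x": 0.5, "y": -0.1, "z": -0.15, "ax": 0, "ay": 0, "az": 0, "jaw": 1},
  {"x": 0.5, "y": -0.1, "z": -0.15, "ax": 0, "ay": 0, "az": 0, "jaw": 1},
  {"x": 0.5, "y": -0.1, "z": -0.15, "ax": 0, "ay": 0, "az": 0, "jaw": 1},
], newtons=35)

```text
t: 2.78
position: [0.4794, 0.3052, 0.1365]
orientation: [1.939, 1.571, 3.057]
ft_force: [-0.2, -0.3, -2.5]
gripper_width: 0.233
```

```bash
python3 - <<'E'
from h import *
delta(.480,.305,.137,-25.9)
E
```

```text
cm [-0.046 -0.061  0.009] ax -0.018 yaw -25.92 pos [0.4794 0.3052 0.1365] tilt [-2.e-04  0.e+00 -1.e+00] w 0.233 F [-0.2  -0.3  -2.54] M [-0.032  0.012 -0.029] t 2.78
```

Emit:
servo_tool([
  {"x": -1, "y": 0, "z": 0, "ax": 0, "ay": 0, "az": 0, "jaw": 1},
  {"x": -4, "y": 0, "z": 0, "ax": 0, "ay": 0, "az": 0, "jaw": 1},
  {"x": -7.5, "y": 0, "z": 0, "ax": 0, "ay": 0, "az": 0, "jaw": 1},
  {"x": -11, "y": 0, "z": 0, "ax": 0, "ay": 0, "az": 0, "jaw": 1},
  {"x": -14.5, "y": -1.5, "z": -0.5, "ax": -2, "ay": 0, "az": 0, "jaw": 1},
  {"x": -18, "y": -3.5, "z": -1.5, "ax": -4, "ay": 0, "az": 0, "jaw": 1},
  {"x": -20.5, "y": -6, "z": -2.5, "ax": -7, "ay": 0, "az": 0, "jaw": 1},
  {"x": -22.5, "y": -9, "z": -3.8, "ax": -10, "ay": 0, "az": 0, "jaw": 1},
  {"x": -24, "y": -12, "z": -5, "ax": -13, "ay": 0, "az": 0, "jaw": 1},
  {"x": -24, "y": -15, "z": -6.3, "ax": -16, "ay": 0, "az": 0, "jaw": 1},
])

```text
t: 3.62
position: [0.5879, 0.1819, 0.3813]
orientation: [-1.179, 1.565, 0.221]
ft_force: [0.2, 0.3, -3.2]
gripper_width: 0.23
```

```bash
python3 - <<'E'
from h import *
delta(.64,-.275,.377,-6.8)
E
```

```text
cm [  0.396 -12.871 -44.153] ax -2.945 yaw -9.75 pos [0.5879 0.1819 0.3813] tilt [ 0.0058  0.0013 -1.    ] w 0.23 F [ 0.15  0.26 -3.15] M [ 0.071 -0.027 -0.015] t 3.62
```

Emit:
servo_tool([
  {"x": 0, "y": -3, "z": -2, "ax": -1, "ay": 0, "az": 0, "jaw": 1},
  {"x": 0, "y": -6, "z": -4.5, "ax": -2, "ay": 0, "az": 0, "jaw": 1},
  {"x": 0, "y": -9, "z": -7.2, "ax": -2.9, "ay": 0, "az": 0, "jaw": 1},
  {"x": 0, "y": -11, "z": -10.7, "ax": -2.9, "ay": 0, "az": 0, "jaw": 1},
  {"x": 0, "y": -12.5, "z": -14.5, "ax": -2.9, "ay": 0, "az": 0, "jaw": 1},
  {"x": 0, "y": -12.8, "z": -18.5, "ax": -2.9, "ay": 0, "az": 0, "jaw": 1},
  {"x": 0, "y": -12.8, "z": -22.5, "ax": -2.9, "ay": 0, "az": 0, "jaw": 1},
  {"x": 0, "y": -12.8, "z": -26.5, "ax": -2.9, "ay": 0, "az": 0, "jaw": 1},
  {"x": 0, "y": -12.8, "z": -30.5, "ax": -2.9, "ay": 0, "az": 0, "jaw": 1},
  {"x": 0, "y": -12.8, "z": -34.5, "ax": -2.9, "ay": 0, "az": 0, "jaw": 1},
])

```text
t: 4.45
position: [0.6526, -0.1806, 0.3774]
orientation: [-1.198, 1.571, 0.251]
ft_force: [1.5, 0.6, -1.7]
gripper_width: 0.226
```

Emit:
servo_tool([
  {"x": 0, "y": 0, "z": -3.5, "ax": 0, "ay": 0, "az": 0, "jaw": 1},
  {"x": 0, "y": 0, "z": -7, "ax": 0, "ay": 0, "az": 0, "jaw": 1},
  {"x": 0, "y": 0, "z": -9, "ax": 0, "ay": 0, "az": 0, "jaw": 1},
  {"x": 0, "y": 0, "z": -9.5, "ax": 0, "ay": 0, "az": 0, "jaw": 1},
  {"x": 0, "y": 0, "z": -9.5, "ax": 0, "ay": 0, "az": 0, "jaw": 1},
  {"x": 0, "y": 0, "z": -9.5, "ax": 0, "ay": 0, "az": 0, "jaw": 1},
  {"x": 0, "y": 0, "z": -9.5, "ax": 0, "ay": 0, "az": 0, "jaw": 1},
])

```text
t: 5.03
position: [0.6421, -0.2719, 0.377]
orientation: [-0.607, 1.57, 0.842]
ft_force: [-0.1, 0.2, -3.2]
gripper_width: 0.231
```

```bash
python3 - <<'E'
from h import *
delta(.62,-.275,.219,-6.8)
E
```

```text
cm [15.801  2.159 -0.583] ax -0.15 yaw -6.95 pos [ 0.6421 -0.2719  0.377 ] tilt [ 3.e-04  3.e-04 -1.e+00] w 0.231 F [-0.06  0.17 -3.21] M [0.109 0.015 0.027] t 5.03
```

Emit:
servo_tool([
  {"x": 3, "y": 0, "z": -0.5, "ax": 0, "ay": 0, "az": 0, "jaw": 1},
  {"x": 6.5, "y": 0, "z": -1, "ax": 0, "ay": 0, "az": 0, "jaw": 1},
  {"x": 10, "y": 0, "z": -1, "ax": 0, "ay": 0, "az": 0, "jaw": 1},
  {"x": 13, "y": 0, "z": -1, "ax": 0, "ay": 0, "az": 0, "jaw": 1},
  {"x": 15, "y": 0, "z": -1, "ax": 0, "ay": 0, "az": 0, "jaw": 1},
  {"x": 15.8, "y": 2, "z": -1, "ax": 0, "ay": 0, "az": 0, "jaw": 1},
  {"x": 15.8, "y": 4, "z": -1, "ax": 0, "ay": 0, "az": 0, "jaw": 1},
  {"x": 15.8, "y": 6, "z": -1, "ax": 0, "ay": 0, "az": 0, "jaw": 1},
  {"x": 15.8, "y": 6, "z": -1, "ax": 0, "ay": 0, "az": 0, "jaw": 1},
  {"x": 15.8, "y": 6, "z": -1, "ax": 0, "ay": 0, "az": 0, "jaw": 1},
])

```text
t: 5.87
position: [0.5813, -0.2747, 0.2195]
orientation: [-1.766, 1.57, -0.317]
ft_force: [0.9, -0.3, -2.0]
gripper_width: 0.228
```

```bash
python3 - <<'E'
from h import *
delta(.62,-.275,.219,-6.8)
s=cv2.cvtColor(camera("side"),cv2.COLOR_RGB2BGR);t=cv2.cvtColor(camera("top"),cv2.COLOR_RGB2BGR)
cv2.imwrite("pics/s4.png",s);cv2.imwrite("pics/t4.png",t)
f=lambda im,x,y,w,h:cv2.resize(im[y:y+h,x:x+w],(400,560),interpolation=cv2.INTER_NEAREST)
cv2.imwrite("pics/c4.png",np.hstack([f(s,220,190,100,140),f(t,310,150,100,140)]))
E
```

```text
cm [ 0.058 -3.846  0.443] ax -0.16 yaw -6.96 pos [ 0.5813 -0.2747  0.2195] tilt [ 1.e-03 -3.e-04 -1.e+00] w 0.228 F [ 0.88 -0.28 -2.  ] M [ 0.017 -0.02   0.016] t 5.87
```

View pics/c4.png

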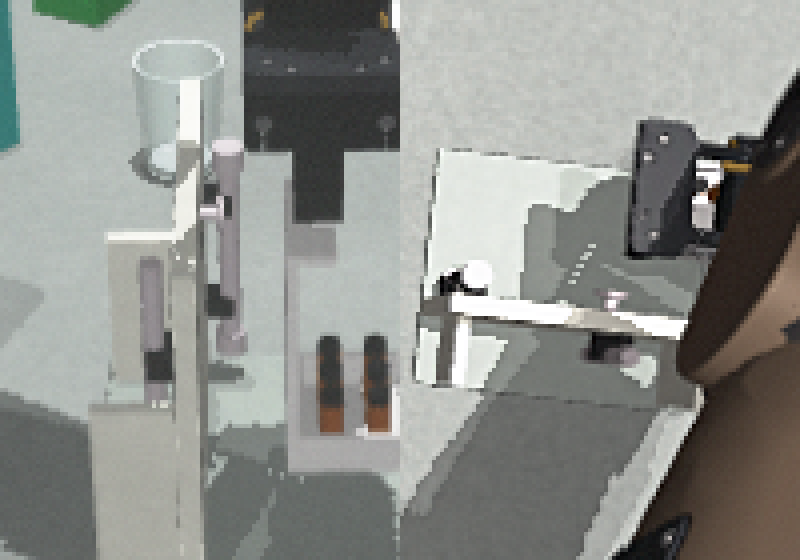

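```bash
python3 - <<'E'
from h import *
st=sense();R=Ro.from_euler('xyz',st["orientation"]).as_matrix();p=st["position"]
H=np.c_[-R[:,1],R[:,2],-R[:,0]]  # hanger axes
o=p-H@[.015,0,.1365];print("hanger origin",o)
c=lambda X:(4*(proj("side",X)+.5-[220,190])).round(1)
for q in[(-.003,-.036,0),(-.003,-.036,.13),(.003,-.036,.13),(.003,-.036,0),(.061,-.036,0),(.061,-.036,.022)]:print(q,c(o+H@q))
S=Ro.from_euler('z',-6.9,degrees=True).as_matrix();O=np.array([.53,-.2042,0])
for q in[(0,-.1,.204),(-.012,-.1,.204),(0,.1,.204),(-.012,.1,.204),(0,0,.184),(0,0,.176),(.0085,0,.184),(.0125,-.0,.190),(.0125,0,.170),(.023,.082,.204)]:print(q,c(O+S@q))
E
```

```text
hanger origin [ 0.5673125  -0.27345416  0.08264481]
(-0.003, -0.036, 0) [285.4 476.9]
(-0.003, -0.036, 0.13) [284.4 262.1]
(0.003, -0.036, 0.13) [297.1 261.9]
(0.003, -0.036, 0) [297.3 476.8]
(0.061, -0.036, 0) [411.9 474.9]
(0.061, -0.036, 0.022) [413.3 440.7]
(0, -0.1, 0.204) [195.4 278.2]
(-0.012, -0.1, 0.204) [170.1 278.6]
(0, 0.1, 0.204) [202.2  79.8]
(-0.012, 0.1, 0.204) [180.9  80.1]
(0, 0, 0.184) [200.  203.3]
(0, 0, 0.176) [200.4 216.2]
(0.0085, 0, 0.184) [216.3 203. ]
(0.0125, -0.0, 0.19) [223.7 193.2]
(0.0125, 0, 0.17) [224.4 225.6]
(0.023, 0.082, 0.204) [243.   94.5]
```

```bash
python3 - <<'E'
import cv2,numpy as np
s=cv2.imread("pics/s4.png")
f=lambda x,y,w,h,k:cv2.resize(s[y:y+h,x:x+w],None,fx=k,fy=k,interpolation=cv2.INTER_NEAREST)
def g(x,y,w,h,k):
    o=f(x,y,w,h,k)
    for i in range(0,w,5): cv2.line(o,(i*k,0),(i*k,4 if i%10 else 9),(0,0,255),1)
    for i in range(0,h,5): cv2.line(o,(0,i*k),(4 if i%10 else 9,i*k),(0,0,255),1)
    return o
cv2.imwrite("pics/c5.png",np.hstack([g(255,225,40,40,10),g(285,230,40,40,10)]))
E
```

```text
(no output)
```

View pics/c5.png

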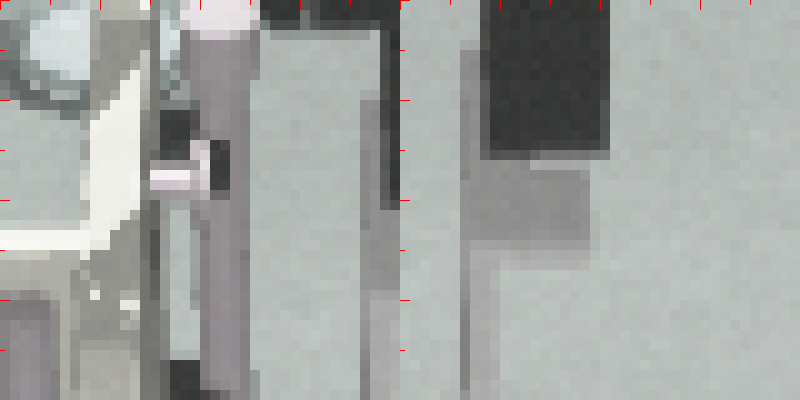

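Emit:
servo_tool([
  {"x": 0, "y": 1.5, "z": 0, "ax": -0.1, "ay": 0, "az": 0, "jaw": 1},
  {"x": 0, "y": 2.8, "z": 0, "ax": -0.1, "ay": 0, "az": 0, "jaw": 1},
  {"x": 0, "y": 3.4, "z": 0, "ax": -0.1, "ay": 0, "az": 0, "jaw": 1},
  {"x": 0, "y": 3.6, "z": 0, "ax": -0.1, "ay": 0, "az": 0, "jaw": 1},
  {"x": 0, "y": 3.6, "z": 0, "ax": -0.1, "ay": 0, "az": 0, "jaw": 1},
  {"x": 0, "y": 3.6, "z": 0, "ax": -0.1, "ay": 0, "az": 0, "jaw": 1},
  {"x": 0, "y": 3.6, "z": 0, "ax": -0.1, "ay": 0, "az": 0, "jaw": 1},
])

```text
t: 6.55
position: [0.546, -0.2715, 0.2185]
orientation: [-1.632, 1.57, -0.182]
ft_force: [-0.7, -0.3, -3.2]
gripper_width: 0.23
```

```bash
cat >> h.py <<'E'
def where():
    s=sense();R=Ro.from_euler('xyz',s["orientation"]).as_matrix()
    S=Ro.from_euler('z',-6.9,degrees=True).as_matrix();q=S.T@(s["position"]-[.53,-.2042,0])-[.015,0,.1365]
    print("hanger in stand mm",(q*1000).round(2),"yaw",np.degrees(np.arctan2(-R[0,2],R[1,2])).round(2),"F_s",(S.T@s["ft_force"]).round(2),"M",(S.T@s["ft_torque"]).round(3),"tilt",(S.T@R[:,0]).round(4),"w",round(s["gripper_width"],3),"t",round(s["t"],2))
E
python3 -c "from h import *;where()"
```

```text
hanger in stand mm [  9.   -64.89  82.05] yaw -6.9 F_s [-0.7  -0.39 -3.2 ] M [0.015 0.006 0.033] tilt [ 4.e-04 -0.e+00 -1.e+00] w 0.23 t 6.55
```

Contact is expected near x≈3 mm, so I creep in from here.

Emit:
servo_tool([
  {"x": 0, "y": 0.1, "z": 0, "ax": 0, "ay": 0, "az": 0, "jaw": 1},
  {"x": 0, "y": 0.2, "z": 0, "ax": 0, "ay": 0, "az": 0, "jaw": 1},
  {"x": 0, "y": 0.3, "z": 0, "ax": 0, "ay": 0, "az": 0, "jaw": 1},
  {"x": 0, "y": 0.3, "z": 0, "ax": 0, "ay": 0, "az": 0, "jaw": 1},
  {"x": 0, "y": 0.3, "z": 0, "ax": 0, "ay": 0, "az": 0, "jaw": 1},
])

```text
t: 6.97
position: [0.5424, -0.2711, 0.2186]
orientation: [-1.033, 1.571, 0.417]
ft_force: [0.8, 0.9, -3.0]
gripper_width: 0.233
```

```bash
python3 -c "from h import *;where()"
```

```text
hanger in stand mm [  5.36 -64.91  82.14] yaw -6.92 F_s [ 0.66  0.97 -3.02] M [-0.044 -0.011  0.001] tilt [ 1.e-04  1.e-04 -1.e+00] w 0.233 t 6.97
```

Emit:
servo_tool([
  {"x": 0, "y": 0.05, "z": 0, "ax": 0, "ay": 0, "az": 0, "jaw": 1},
  {"x": 0, "y": 0.1, "z": 0, "ax": 0, "ay": 0, "az": 0, "jaw": 1},
  {"x": 0, "y": 0.1, "z": 0, "ax": 0, "ay": 0, "az": 0, "jaw": 1},
  {"x": 0, "y": 0.1, "z": 0, "ax": 0, "ay": 0, "az": 0, "jaw": 1},
])

```text
t: 7.3
position: [0.5414, -0.2709, 0.2186]
orientation: [-1.211, 1.571, 0.239]
ft_force: [-0.0, 0.0, -3.4]
gripper_width: 0.232
```

```bash
python3 -c "from h import *;where()"
```

```text
hanger in stand mm [  4.36 -64.87  82.15] yaw -6.92 F_s [-0.03  0.04 -3.39] M [0.036 0.016 0.012] tilt [ 1.e-04  0.e+00 -1.e+00] w 0.232 t 7.3
```

Emit:
servo_tool([
  {"x": 0, "y": 0.05, "z": 0, "ax": 0, "ay": 0, "az": 0, "jaw": 1},
  {"x": 0, "y": 0.1, "z": 0, "ax": 0, "ay": 0, "az": 0, "jaw": 1},
  {"x": 0, "y": 0.1, "z": 0, "ax": 0, "ay": 0, "az": 0, "jaw": 1},
  {"x": 0, "y": 0.1, "z": 0, "ax": 0, "ay": 0, "az": 0, "jaw": 1},
])

```text
t: 7.63
position: [0.5404, -0.2708, 0.2186]
orientation: [-0.097, 1.571, 1.353]
ft_force: [-0.1, -0.6, -2.4]
gripper_width: 0.231
```

```bash
python3 -c "from h import *;where()"
```

```text
hanger in stand mm [  3.32 -64.86  82.11] yaw -6.92 F_s [ 0.01 -0.62 -2.41] M [ 0.001  0.022 -0.007] tilt [ 0.e+00  1.e-04 -1.e+00] w 0.231 t 7.63
```

Emit:
servo_tool([
  {"x": 0, "y": 0.05, "z": 0, "ax": 0, "ay": 0, "az": 0, "jaw": 1},
  {"x": 0, "y": 0.05, "z": 0, "ax": 0, "ay": 0, "az": 0, "jaw": 1},
  {"x": 0, "y": 0.05, "z": 0, "ax": 0, "ay": 0, "az": 0, "jaw": 1},
  {"x": 0, "y": 0.05, "z": 0, "ax": 0, "ay": 0, "az": 0, "jaw": 1},
])

```text
t: 7.97
position: [0.5399, -0.2707, 0.2186]
orientation: [0.183, 1.571, 1.633]
ft_force: [0.3, 0.2, -2.8]
gripper_width: 0.231
```

```bash
python3 -c "from h import *;where()"
```

```text
hanger in stand mm [  2.84 -64.84  82.07] yaw -6.92 F_s [ 0.24  0.18 -2.82] M [-0.006 -0.027  0.046] tilt [-0.e+00  1.e-04 -1.e+00] w 0.231 t 7.97
```

Emit:
servo_tool([
  {"x": 0, "y": 0.05, "z": 0, "ax": 0, "ay": 0, "az": 0, "jaw": 1},
  {"x": 0, "y": 0.05, "z": 0, "ax": 0, "ay": 0, "az": 0, "jaw": 1},
  {"x": 0, "y": 0.05, "z": 0, "ax": 0, "ay": 0, "az": 0, "jaw": 1},
])

```text
t: 8.22
position: [0.5394, -0.2707, 0.2186]
orientation: [0.007, 1.571, 1.457]
ft_force: [0.0, -0.2, -2.7]
gripper_width: 0.233
```

```bash
python3 -c "from h import *;where()"
```

```text
hanger in stand mm [  2.32 -64.85  82.1 ] yaw -6.92 F_s [ 0.04 -0.21 -2.7 ] M [ 0.09   0.035 -0.018] tilt [-0.e+00  1.e-04 -1.e+00] w 0.233 t 8.22
```

Emit:
servo_tool([
  {"x": 0, "y": 0.05, "z": 0, "ax": 0, "ay": 0, "az": 0, "jaw": 1},
  {"x": 0, "y": 0.05, "z": 0, "ax": 0, "ay": 0, "az": 0, "jaw": 1},
  {"x": 0, "y": 0.05, "z": 0, "ax": 0, "ay": 0, "az": 0, "jaw": 1},
])

```text
t: 8.47
position: [0.5389, -0.2706, 0.2186]
orientation: [0.339, 1.571, 1.789]
ft_force: [-0.6, 0.1, -2.6]
gripper_width: 0.229
```

```bash
python3 -c "from h import *;where()"
```

```text
hanger in stand mm [  1.82 -64.88  82.09] yaw -6.92 F_s [-0.57 -0.01 -2.55] M [-0.006 -0.032 -0.005] tilt [-0.e+00  1.e-04 -1.e+00] w 0.229 t 8.47
```

Emit:
servo_tool([
  {"x": 0, "y": 0.05, "z": 0, "ax": 0, "ay": 0, "az": 0, "jaw": 1},
  {"x": 0, "y": 0.05, "z": 0, "ax": 0, "ay": 0, "az": 0, "jaw": 1},
  {"x": 0, "y": 0.05, "z": 0, "ax": 0, "ay": 0, "az": 0, "jaw": 1},
])

```text
t: 8.72
position: [0.5384, -0.2706, 0.2186]
orientation: [-0.551, 1.571, 0.899]
ft_force: [0.0, 0.1, -2.5]
gripper_width: 0.233
```

```bash
python3 -c "from h import *;where()"
```

```text
hanger in stand mm [  1.34 -64.89  82.11] yaw -6.92 F_s [ 0.    0.14 -2.47] M [-0.036  0.005  0.   ] tilt [ 0.e+00  1.e-04 -1.e+00] w 0.233 t 8.72
```

Emit:
servo_tool([
  {"x": 0, "y": 0.05, "z": 0, "ax": 0, "ay": 0, "az": 0, "jaw": 1},
  {"x": 0, "y": 0.05, "z": 0, "ax": 0, "ay": 0, "az": 0, "jaw": 1},
  {"x": 0, "y": 0.05, "z": 0, "ax": 0, "ay": 0, "az": 0, "jaw": 1},
])

```text
t: 8.97
position: [0.5382, -0.2706, 0.2186]
orientation: [-1.6, 1.57, -0.15]
ft_force: [2.3, -0.6, -3.8]
gripper_width: 0.229
```

```bash
python3 -c "from h import *;where()"
```

```text
hanger in stand mm [  1.11 -64.89  82.14] yaw -6.92 F_s [ 2.31 -0.33 -3.79] M [ 0.082 -0.485  0.044] tilt [ 7.e-04 -0.e+00 -1.e+00] w 0.229 t 8.97
```

Emit:
servo_tool([
  {"x": 0, "y": -0.16, "z": 0, "ax": 0, "ay": 0, "az": 0, "jaw": 1},
  {"x": 0, "y": -0.16, "z": 0.3, "ax": 0, "ay": 0, "az": 0, "jaw": 1},
  {"x": 0, "y": -0.16, "z": 0.8, "ax": 0, "ay": 0, "az": 0, "jaw": 1},
  {"x": 0, "y": -0.16, "z": 1.3, "ax": 0, "ay": 0, "az": 0, "jaw": 1},
  {"x": 0, "y": -0.16, "z": 1.5, "ax": 0, "ay": 0, "az": 0, "jaw": 1},
  {"x": 0, "y": -0.16, "z": 1.5, "ax": 0, "ay": 0, "az": 0, "jaw": 1},
])

```text
t: 9.47
position: [0.5414, -0.2551, 0.2187]
orientation: [0.519, 1.571, 1.969]
ft_force: [-0.0, 0.3, -2.8]
gripper_width: 0.233
```

```bash
python3 -c "from h import *;where()"
```

```text
hanger in stand mm [  2.4  -49.12  82.17] yaw -6.88 F_s [-0.05  0.25 -2.81] M [ 0.008 -0.015 -0.043] tilt [-1.e-04  2.e-04 -1.e+00] w 0.233 t 9.47
```

Emit:
servo_tool([
  {"x": 0, "y": 0, "z": 0.15, "ax": 0, "ay": 0, "az": 0, "jaw": 1},
  {"x": 0, "y": 0, "z": 0.3, "ax": 0, "ay": 0, "az": 0, "jaw": 1},
  {"x": 0, "y": 0, "z": 0.45, "ax": 0, "ay": 0, "az": 0, "jaw": 1},
  {"x": 0, "y": 0, "z": 0.6, "ax": 0, "ay": 0, "az": 0, "jaw": 1},
  {"x": 0, "y": 0, "z": 0.75, "ax": 0, "ay": 0, "az": 0, "jaw": 1},
  {"x": 0, "y": 0, "z": 0.8, "ax": 0, "ay": 0, "az": 0, "jaw": 1},
])

```text
t: 9.97
position: [0.5423, -0.2477, 0.2186]
orientation: [0.013, 1.571, 1.463]
ft_force: [0.5, -0.3, -1.7]
gripper_width: 0.227
```

```bash
python3 -c "from h import *;where()"
```

```text
hanger in stand mm [  2.43 -41.71  82.1 ] yaw -6.92 F_s [ 0.52 -0.2  -1.73] M [0.012 0.046 0.08 ] tilt [-0.e+00  1.e-04 -1.e+00] w 0.227 t 9.97
```

Emit:
servo_tool([
  {"x": 0, "y": 0, "z": 0.2, "ax": 0, "ay": 0, "az": 0, "jaw": 1},
  {"x": 0, "y": 0, "z": 0.4, "ax": 0, "ay": 0, "az": 0, "jaw": 1},
  {"x": 0, "y": 0, "z": 0.7, "ax": 0, "ay": 0, "az": 0, "jaw": 1},
  {"x": 0, "y": 0, "z": 1.0, "ax": 0, "ay": 0, "az": 0, "jaw": 1},
  {"x": 0, "y": 0, "z": 1.3, "ax": 0, "ay": 0, "az": 0, "jaw": 1},
  {"x": 0, "y": 0, "z": 1.5, "ax": 0, "ay": 0, "az": 0, "jaw": 1},
  {"x": 0, "y": 0, "z": 1.5, "ax": 0, "ay": 0, "az": 0, "jaw": 1},
])

```text
t: 10.55
position: [0.5442, -0.2325, 0.2186]
orientation: [-0.166, 1.571, 1.285]
ft_force: [0.3, 0.9, -1.9]
gripper_width: 0.233
```

```bash
python3 -c "from h import *;where()"
```

```text
hanger in stand mm [  2.47 -26.38  82.15] yaw -6.89 F_s [ 0.24  0.91 -1.93] M [ 0.03   0.008 -0.008] tilt [ 0.e+00  2.e-04 -1.e+00] w 0.233 t 10.55
```

Emit:
servo_tool([
  {"x": 0.1, "y": 0, "z": 0, "ax": 0, "ay": 0, "az": 0, "jaw": 1},
  {"x": 0.2, "y": 0, "z": 0, "ax": 0, "ay": 0, "az": 0, "jaw": 1},
  {"x": 0.2, "y": 0, "z": 0, "ax": 0, "ay": 0, "az": 0, "jaw": 1},
])

```text
t: 10.8
position: [0.544, -0.233, 0.2163]
orientation: [1.046, 1.57, 2.495]
ft_force: [0.5, 0.5, -3.1]
gripper_width: 0.23
```

```bash
python3 -c "from h import *;where()"
```

```text
hanger in stand mm [  2.38 -26.95  79.82] yaw -6.92 F_s [ 0.39  0.6  -3.09] M [-0.048  0.048 -0.007] tilt [-3.e-04  2.e-04 -1.e+00] w 0.23 t 10.8
```

Emit:
servo_tool([
  {"x": 0.05, "y": 0, "z": 0, "ax": 0, "ay": 0, "az": 0, "jaw": 1},
  {"x": 0.1, "y": 0, "z": 0, "ax": 0, "ay": 0, "az": 0, "jaw": 1},
  {"x": 0.1, "y": 0, "z": 0, "ax": 0, "ay": 0, "az": 0, "jaw": 1},
])

```text
t: 11.05
position: [0.5441, -0.233, 0.2155]
orientation: [0.71, 1.571, 2.16]
ft_force: [0.2, 0.5, -3.3]
gripper_width: 0.229
```

```bash
python3 -c "from h import *;where()"
```

```text
hanger in stand mm [  2.42 -26.93  78.98] yaw -6.92 F_s [ 0.14  0.48 -3.32] M [-0.034 -0.022 -0.021] tilt [-1.e-04  1.e-04 -1.e+00] w 0.229 t 11.05
```

Emit:
servo_tool([
  {"x": 0.05, "y": 0, "z": 0, "ax": 0, "ay": 0, "az": 0, "jaw": 1},
  {"x": 0.1, "y": 0, "z": 0, "ax": 0, "ay": 0, "az": 0, "jaw": 1},
  {"x": 0.15, "y": 0, "z": 0, "ax": 0, "ay": 0, "az": 0, "jaw": 1},
  {"x": 0.15, "y": 0, "z": 0, "ax": 0, "ay": 0, "az": 0, "jaw": 1},
])

```text
t: 11.38
position: [0.5441, -0.233, 0.2139]
orientation: [0.8, 1.571, 2.25]
ft_force: [-0.1, 0.3, -2.0]
gripper_width: 0.228
```

```bash
python3 -c "from h import *;where()"
```

```text
hanger in stand mm [  2.42 -26.86  77.45] yaw -6.92 F_s [-0.15  0.25 -2.03] M [-0.049  0.006  0.007] tilt [-2.e-04  2.e-04 -1.e+00] w 0.228 t 11.38
```

Emit:
servo_tool([
  {"x": 0.05, "y": 0, "z": 0, "ax": 0, "ay": 0, "az": 0, "jaw": 1},
  {"x": 0.1, "y": 0, "z": 0, "ax": 0, "ay": 0, "az": 0, "jaw": 1},
  {"x": 0.1, "y": 0, "z": 0, "ax": 0, "ay": 0, "az": 0, "jaw": 1},
])

```text
t: 11.63
position: [0.5441, -0.233, 0.213]
orientation: [0.534, 1.571, 1.985]
ft_force: [-0.3, -0.0, -2.5]
gripper_width: 0.232
```

```bash
python3 -c "from h import *;where()"
```

```text
hanger in stand mm [  2.46 -26.85  76.51] yaw -6.91 F_s [-0.3  -0.05 -2.53] M [ 0.086  0.019 -0.   ] tilt [-1.e-04  1.e-04 -1.e+00] w 0.232 t 11.63
```

Emit:
servo_tool([
  {"x": 0.05, "y": 0, "z": 0, "ax": 0, "ay": 0, "az": 0, "jaw": 1},
  {"x": 0.1, "y": 0, "z": 0, "ax": 0, "ay": 0, "az": 0, "jaw": 1},
  {"x": 0.1, "y": 0, "z": 0, "ax": 0, "ay": 0, "az": 0, "jaw": 1},
])

```text
t: 11.88
position: [0.5441, -0.2329, 0.212]
orientation: [0.629, 1.571, 2.079]
ft_force: [-0.6, -0.2, -2.2]
gripper_width: 0.232
```

```bash
python3 -c "from h import *;where()"
```

```text
hanger in stand mm [  2.42 -26.84  75.49] yaw -6.92 F_s [-0.56 -0.25 -2.23] M [0.    0.054 0.021] tilt [-1.e-04  2.e-04 -1.e+00] w 0.232 t 11.88
```

Emit:
servo_tool([
  {"x": 0.05, "y": 0, "z": 0, "ax": 0, "ay": 0, "az": 0, "jaw": 1},
  {"x": 0.1, "y": 0, "z": 0, "ax": 0, "ay": 0, "az": 0, "jaw": 1},
  {"x": 0.1, "y": 0, "z": 0, "ax": 0, "ay": 0, "az": 0, "jaw": 1},
])

```text
t: 12.13
position: [0.5441, -0.2329, 0.211]
orientation: [0.697, 1.571, 2.147]
ft_force: [0.4, -0.5, -2.7]
gripper_width: 0.226
```

```bash
python3 -c "from h import *;where()"
```

```text
hanger in stand mm [  2.43 -26.84  74.48] yaw -6.91 F_s [ 0.4  -0.41 -2.68] M [0.023 0.035 0.028] tilt [-1.e-04  1.e-04 -1.e+00] w 0.226 t 12.13
```

Emit:
servo_tool([
  {"x": 0.05, "y": 0, "z": 0, "ax": 0, "ay": 0, "az": 0, "jaw": 1},
  {"x": 0.05, "y": 0, "z": 0, "ax": 0, "ay": 0, "az": 0, "jaw": 1},
  {"x": 0.05, "y": 0, "z": 0, "ax": 0, "ay": 0, "az": 0, "jaw": 1},
])

```text
t: 12.38
position: [0.5441, -0.233, 0.2106]
orientation: [0.424, 1.571, 1.874]
ft_force: [-0.8, 0.9, -2.1]
gripper_width: 0.226
```

```bash
python3 -c "from h import *;where()"
```

```text
hanger in stand mm [  2.44 -26.86  74.08] yaw -6.91 F_s [-0.92  0.8  -2.11] M [ 0.049  0.034 -0.028] tilt [-0.e+00  1.e-04 -1.e+00] w 0.226 t 12.38
```

Emit:
servo_tool([
  {"x": 0.05, "y": 0, "z": 0, "ax": 0, "ay": 0, "az": 0, "jaw": 1},
  {"x": 0.05, "y": 0, "z": 0, "ax": 0, "ay": 0, "az": 0, "jaw": 1},
  {"x": 0.05, "y": 0, "z": 0, "ax": 0, "ay": 0, "az": 0, "jaw": 1},
])

```text
t: 12.63
position: [0.5441, -0.233, 0.2101]
orientation: [0.13, 1.571, 1.58]
ft_force: [-0.2, 0.1, -2.8]
gripper_width: 0.232
```

```bash
python3 -c "from h import *;where()"
```

```text
hanger in stand mm [  2.45 -26.86  73.57] yaw -6.92 F_s [-0.17  0.07 -2.85] M [0.029 0.018 0.02 ] tilt [-0.e+00  1.e-04 -1.e+00] w 0.232 t 12.63
```

Emit:
servo_tool([
  {"x": 0.05, "y": 0, "z": 0, "ax": 0, "ay": 0, "az": 0, "jaw": 1},
  {"x": 0.05, "y": 0, "z": 0, "ax": 0, "ay": 0, "az": 0, "jaw": 1},
  {"x": 0.05, "y": 0, "z": 0, "ax": 0, "ay": 0, "az": 0, "jaw": 1},
])

```text
t: 12.88
position: [0.5441, -0.233, 0.2096]
orientation: [0.076, 1.571, 1.526]
ft_force: [0.6, -0.6, -2.0]
gripper_width: 0.227
```

```bash
python3 -c "from h import *;where()"
```

```text
hanger in stand mm [  2.45 -26.87  73.08] yaw -6.92 F_s [ 0.69 -0.56 -2.04] M [ 0.059  0.014 -0.049] tilt [-0.e+00  1.e-04 -1.e+00] w 0.227 t 12.88
```

Emit:
servo_tool([
  {"x": 0.05, "y": 0, "z": 0, "ax": 0, "ay": 0, "az": 0, "jaw": 1},
  {"x": 0.05, "y": 0, "z": 0, "ax": 0, "ay": 0, "az": 0, "jaw": 1},
  {"x": 0.05, "y": 0, "z": 0, "ax": 0, "ay": 0, "az": 0, "jaw": 1},
])

```text
t: 13.13
position: [0.5441, -0.233, 0.2091]
orientation: [0.162, 1.571, 1.612]
ft_force: [0.2, 0.9, -2.7]
gripper_width: 0.229
```

```bash
python3 -c "from h import *;where()"
```

```text
hanger in stand mm [  2.46 -26.87  72.56] yaw -6.92 F_s [ 0.06  0.9  -2.65] M [-0.034 -0.067 -0.038] tilt [-0.e+00  1.e-04 -1.e+00] w 0.229 t 13.13
```

Emit:
servo_tool([
  {"x": 0.05, "y": 0, "z": 0, "ax": 0, "ay": 0, "az": 0, "jaw": 1},
  {"x": 0.05, "y": 0, "z": 0, "ax": 0, "ay": 0, "az": 0, "jaw": 1},
  {"x": 0.05, "y": 0, "z": 0, "ax": 0, "ay": 0, "az": 0, "jaw": 1},
])

```text
t: 13.38
position: [0.5441, -0.233, 0.2086]
orientation: [0.299, 1.571, 1.749]
ft_force: [0.4, 1.5, -3.1]
gripper_width: 0.231
```

```bash
python3 -c "from h import *;where()"
```

```text
hanger in stand mm [  2.45 -26.86  72.06] yaw -6.92 F_s [ 0.2   1.57 -3.08] M [-0.006  0.013 -0.004] tilt [-0.e+00  1.e-04 -1.e+00] w 0.231 t 13.38
```

Emit:
servo_tool([
  {"x": 0.05, "y": 0, "z": 0, "ax": 0, "ay": 0, "az": 0, "jaw": 1},
  {"x": 0.05, "y": 0, "z": 0, "ax": 0, "ay": 0, "az": 0, "jaw": 1},
  {"x": 0.05, "y": 0, "z": 0, "ax": 0, "ay": 0, "az": 0, "jaw": 1},
])

```text
t: 13.63
position: [0.5441, -0.233, 0.2082]
orientation: [-1.18, 1.571, 0.27]
ft_force: [0.0, -0.8, -1.9]
gripper_width: 0.231
```

```bash
python3 -c "from h import *;where()"
```

```text
hanger in stand mm [  2.5  -26.88  71.67] yaw -6.92 F_s [ 0.14 -0.81 -1.93] M [ 0.065 -0.052  0.051] tilt [ 1.e-04  1.e-04 -1.e+00] w 0.231 t 13.63
```

Emit:
servo_tool([
  {"x": 0.05, "y": 0, "z": 0, "ax": 0, "ay": 0, "az": 0, "jaw": 1},
  {"x": 0.05, "y": 0, "z": 0, "ax": 0, "ay": 0, "az": 0, "jaw": 1},
  {"x": 0.05, "y": 0, "z": 0, "ax": 0, "ay": 0, "az": 0, "jaw": 1},
])

```text
t: 13.88
position: [0.5442, -0.233, 0.2079]
orientation: [-1.762, 1.57, -0.312]
ft_force: [-0.4, 0.7, 2.9]
gripper_width: 0.227
```

```bash
python3 - <<'E'
from h import *
where()
s=cv2.cvtColor(camera("side"),cv2.COLOR_RGB2BGR);t=cv2.cvtColor(camera("top"),cv2.COLOR_RGB2BGR)
cv2.imwrite("pics/s6.png",s);cv2.imwrite("pics/t6.png",t)
f=lambda im,x,y,w,h:cv2.resize(im[y:y+h,x:x+w],(400,560),interpolation=cv2.INTER_NEAREST)
cv2.imwrite("pics/c6.png",np.hstack([f(s,250,210,50,70),f(t,340,170,50,70)]))
E
```

```text
hanger in stand mm [  2.57 -26.92  71.45] yaw -6.92 F_s [-0.44  0.65  2.94] M [0.169 0.199 0.013] tilt [ 5.e-04 -1.e-04 -1.e+00] w 0.227 t 13.88
```

View pics/c6.png

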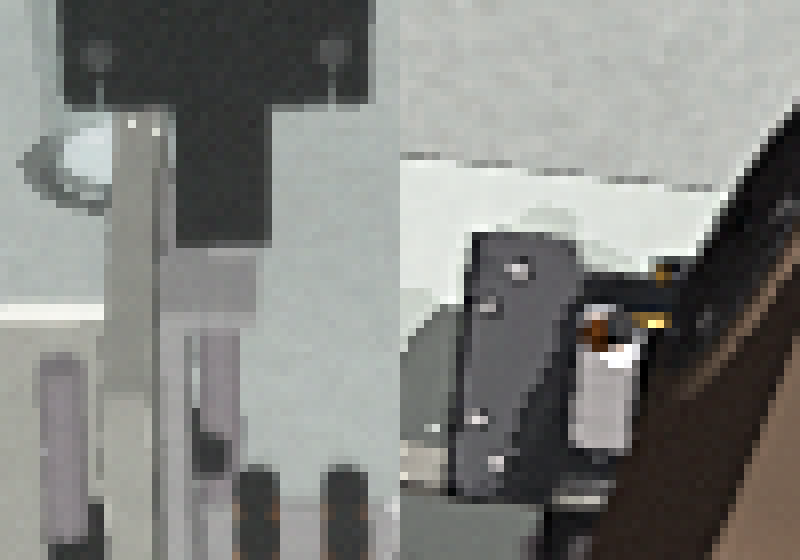

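The lip touched the stud top at U≈71.6 mm. I raise it by 1.25 mm clearance and slide.

Emit:
servo_tool([
  {"x": -0.18, "y": 0, "z": 0, "ax": 0, "ay": 0, "az": 0, "jaw": 1},
  {"x": -0.18, "y": 0, "z": 0, "ax": 0, "ay": 0, "az": 0, "jaw": 1},
  {"x": -0.18, "y": 0, "z": 0.2, "ax": 0, "ay": 0, "az": 0, "jaw": 1},
  {"x": -0.18, "y": 0, "z": 0.4, "ax": 0, "ay": 0, "az": 0, "jaw": 1},
  {"x": -0.18, "y": 0, "z": 0.5, "ax": 0, "ay": 0, "az": 0, "jaw": 1},
  {"x": -0.18, "y": 0, "z": 0.5, "ax": 0, "ay": 0, "az": 0, "jaw": 1},
  {"x": -0.18, "y": 0, "z": 0.5, "ax": 0, "ay": 0, "az": 0, "jaw": 1},
])

```text
t: 14.57
position: [0.5447, -0.2279, 0.2093]
orientation: [0.613, 1.571, 2.063]
ft_force: [-1.0, 0.0, -1.8]
gripper_width: 0.229
```

```bash
python3 -c "from h import *;where()"
```

```text
hanger in stand mm [  2.48 -21.73  72.81] yaw -6.9 F_s [-1.01 -0.12 -1.78] M [0.016 0.029 0.007] tilt [-1.e-04  1.e-04 -1.e+00] w 0.229 t 14.57
```

Emit:
servo_tool([
  {"x": 0, "y": 0, "z": 0.1, "ax": 0, "ay": 0, "az": 0, "jaw": 1},
  {"x": 0, "y": 0, "z": 0.2, "ax": 0, "ay": 0, "az": 0, "jaw": 1},
  {"x": 0, "y": 0, "z": 0.3, "ax": 0, "ay": 0, "az": 0, "jaw": 1},
  {"x": 0, "y": 0, "z": 0.4, "ax": 0, "ay": 0, "az": 0, "jaw": 1},
  {"x": 0, "y": 0, "z": 0.4, "ax": 0, "ay": 0, "az": 0, "jaw": 1},
])

```text
t: 14.98
position: [0.5452, -0.2238, 0.2094]
orientation: [-0.142, 1.571, 1.308]
ft_force: [-0.9, 0.9, -2.7]
gripper_width: 0.229
```

```bash
python3 -c "from h import *;where()"
```

```text
hanger in stand mm [  2.44 -17.67  72.94] yaw -6.91 F_s [-0.95  0.76 -2.67] M [ 0.017  0.067 -0.042] tilt [ 0.e+00  1.e-04 -1.e+00] w 0.229 t 14.98
```

Emit:
servo_tool([
  {"x": 0, "y": 0, "z": 0.1, "ax": 0, "ay": 0, "az": 0, "jaw": 1},
  {"x": 0, "y": 0, "z": 0.2, "ax": 0, "ay": 0, "az": 0, "jaw": 1},
  {"x": 0, "y": 0, "z": 0.3, "ax": 0, "ay": 0, "az": 0, "jaw": 1},
  {"x": 0, "y": 0, "z": 0.3, "ax": 0, "ay": 0, "az": 0, "jaw": 1},
])

```text
t: 15.32
position: [0.5455, -0.2209, 0.2094]
orientation: [0.507, 1.571, 1.957]
ft_force: [1.2, -0.1, -2.8]
gripper_width: 0.231
```

```bash
python3 -c "from h import *;where()"
```

```text
hanger in stand mm [  2.43 -14.69  72.88] yaw -6.91 F_s [ 1.23  0.05 -2.76] M [0.019 0.049 0.019] tilt [-1.e-04  2.e-04 -1.e+00] w 0.231 t 15.32
```

Emit:
servo_tool([
  {"x": 0, "y": 0, "z": 0.1, "ax": 0, "ay": 0, "az": 0, "jaw": 1},
  {"x": 0, "y": 0, "z": 0.2, "ax": 0, "ay": 0, "az": 0, "jaw": 1},
  {"x": 0, "y": 0, "z": 0.3, "ax": 0, "ay": 0, "az": 0, "jaw": 1},
  {"x": 0, "y": 0, "z": 0.4, "ax": 0, "ay": 0, "az": 0, "jaw": 1},
  {"x": 0, "y": 0, "z": 0.5, "ax": 0, "ay": 0, "az": 0, "jaw": 1},
  {"x": 0, "y": 0, "z": 0.5, "ax": 0, "ay": 0, "az": 0, "jaw": 1},
])

```text
t: 15.82
position: [0.5462, -0.2159, 0.2094]
orientation: [0.11, 1.571, 1.56]
ft_force: [0.1, -0.0, -2.7]
gripper_width: 0.227
```

```bash
python3 -c "from h import *;where()"
```

```text
hanger in stand mm [ 2.45 -9.66 72.91] yaw -6.91 F_s [ 0.09 -0.04 -2.7 ] M [ 0.035  0.044 -0.056] tilt [-0.e+00  1.e-04 -1.e+00] w 0.227 t 15.82
```

Emit:
servo_tool([
  {"x": 0, "y": 0, "z": 0.1, "ax": 0, "ay": 0, "az": 0, "jaw": 1},
  {"x": 0, "y": 0, "z": 0.2, "ax": 0, "ay": 0, "az": 0, "jaw": 1},
  {"x": 0, "y": 0, "z": 0.3, "ax": 0, "ay": 0, "az": 0, "jaw": 1},
  {"x": 0, "y": 0, "z": 0.4, "ax": 0, "ay": 0, "az": 0, "jaw": 1},
  {"x": 0, "y": 0, "z": 0.5, "ax": 0, "ay": 0, "az": 0, "jaw": 1},
  {"x": 0, "y": 0, "z": 0.5, "ax": 0, "ay": 0, "az": 0, "jaw": 1},
])

```text
t: 16.32
position: [0.5468, -0.2109, 0.2094]
orientation: [0.141, 1.571, 1.591]
ft_force: [0.7, 1.1, -1.9]
gripper_width: 0.23
```

```bash
python3 -c "from h import *;where()"
```

```text
hanger in stand mm [ 2.45 -4.67 72.9 ] yaw -6.91 F_s [ 0.59  1.16 -1.95] M [ 0.044 -0.048  0.002] tilt [-0.e+00  1.e-04 -1.e+00] w 0.23 t 16.32
```

Sliding freely in the slot. Next I creep to the closed end.

Emit:
servo_tool([
  {"x": 0, "y": 0, "z": 0.1, "ax": 0, "ay": 0, "az": 0, "jaw": 1},
  {"x": 0, "y": 0, "z": 0.2, "ax": 0, "ay": 0, "az": 0, "jaw": 1},
  {"x": 0, "y": 0, "z": 0.25, "ax": 0, "ay": 0, "az": 0, "jaw": 1},
  {"x": 0, "y": 0, "z": 0.25, "ax": 0, "ay": 0, "az": 0, "jaw": 1},
])

```text
t: 16.65
position: [0.5471, -0.2085, 0.2094]
orientation: [-0.5, 1.571, 0.95]
ft_force: [0.1, 0.8, -2.7]
gripper_width: 0.228
```

```bash
python3 -c "from h import *;where()"
```

```text
hanger in stand mm [ 2.47 -2.26 72.93] yaw -6.91 F_s [ 0.05  0.82 -2.68] M [-0.    -0.01  -0.015] tilt [ 1.e-04  1.e-04 -1.e+00] w 0.228 t 16.65
```

Emit:
servo_tool([
  {"x": 0, "y": 0, "z": 0.05, "ax": 0, "ay": 0, "az": 0, "jaw": 1},
  {"x": 0, "y": 0, "z": 0.1, "ax": 0, "ay": 0, "az": 0, "jaw": 1},
  {"x": 0, "y": 0, "z": 0.1, "ax": 0, "ay": 0, "az": 0, "jaw": 1},
])

```text
t: 16.9
position: [0.5472, -0.2076, 0.2094]
orientation: [0.002, 1.571, 1.452]
ft_force: [-0.3, -0.2, -3.1]
gripper_width: 0.232
```

```bash
python3 -c "from h import *;where()"
```

```text
hanger in stand mm [ 2.46 -1.3  72.9 ] yaw -6.92 F_s [-0.23 -0.24 -3.07] M [ 0.034  0.004 -0.023] tilt [-0.e+00  1.e-04 -1.e+00] w 0.232 t 16.9
```

Emit:
servo_tool([
  {"x": 0, "y": 0, "z": 0.05, "ax": 0, "ay": 0, "az": 0, "jaw": 1},
  {"x": 0, "y": 0, "z": 0.1, "ax": 0, "ay": 0, "az": 0, "jaw": 1},
  {"x": 0, "y": 0, "z": 0.1, "ax": 0, "ay": 0, "az": 0, "jaw": 1},
])

```text
t: 17.15
position: [0.5473, -0.2068, 0.2094]
orientation: [-3.097, 1.57, -1.646]
ft_force: [-0.5, -2.1, -3.0]
gripper_width: 0.229
```

```bash
python3 -c "from h import *;where()"
```

```text
hanger in stand mm [ 2.46 -0.55 72.9 ] yaw -6.91 F_s [-0.27 -2.19 -2.98] M [-0.326  0.034  0.041] tilt [ 0.e+00 -4.e-04 -1.e+00] w 0.229 t 17.15
```

Emit:
servo_tool([
  {"x": 0, "y": 0, "z": -0.1, "ax": 0, "ay": 0, "az": 0, "jaw": 1},
  {"x": 0, "y": 0, "z": -0.2, "ax": 0, "ay": 0, "az": 0, "jaw": 1},
  {"x": 0, "y": 0, "z": -0.2, "ax": 0, "ay": 0, "az": 0, "jaw": 1},
  {"x": 0.05, "y": 0, "z": -0.2, "ax": 0, "ay": 0, "az": 0, "jaw": 1},
  {"x": 0.1, "y": 0, "z": -0.2, "ax": 0, "ay": 0, "az": 0, "jaw": 1},
  {"x": 0.15, "y": 0, "z": -0.2, "ax": 0, "ay": 0, "az": 0, "jaw": 1},
  {"x": 0.2, "y": 0, "z": -0.2, "ax": 0, "ay": 0, "az": 0, "jaw": 1},
  {"x": 0.2, "y": 0, "z": -0.2, "ax": 0, "ay": 0, "az": 0, "jaw": 1},
])

```text
t: 17.82
position: [0.547, -0.2086, 0.2073]
orientation: [0.754, 1.571, 2.204]
ft_force: [-0.2, 0.0, -2.5]
gripper_width: 0.229
```

```bash
python3 -c "from h import *;where()"
```

```text
hanger in stand mm [ 2.41 -2.31 70.78] yaw -6.92 F_s [-0.25 -0.01 -2.48] M [ 0.047  0.011 -0.012] tilt [-2.e-04  2.e-04 -1.e+00] w 0.229 t 17.82
```

Emit:
servo_tool([
  {"x": 0.05, "y": 0, "z": 0, "ax": 0, "ay": 0, "az": 0, "jaw": 1},
  {"x": 0.1, "y": 0, "z": 0, "ax": 0, "ay": 0, "az": 0, "jaw": 1},
  {"x": 0.1, "y": 0, "z": 0, "ax": 0, "ay": 0, "az": 0, "jaw": 1},
])

```text
t: 18.07
position: [0.547, -0.2086, 0.2063]
orientation: [0.381, 1.571, 1.831]
ft_force: [-0.3, 0.5, -1.5]
gripper_width: 0.231
```

```bash
python3 -c "from h import *;where()"
```

```text
hanger in stand mm [ 2.44 -2.36 69.81] yaw -6.92 F_s [-0.39  0.46 -1.51] M [-0.016  0.019  0.028] tilt [-1.e-04  2.e-04 -1.e+00] w 0.231 t 18.07
```

In the notch, since it passed 71.6 without contact. I continue lowering towards 64.6.

Emit:
servo_tool([
  {"x": 0.1, "y": 0, "z": 0, "ax": 0, "ay": 0, "az": 0, "jaw": 1},
  {"x": 0.2, "y": 0, "z": 0, "ax": 0, "ay": 0, "az": 0, "jaw": 1},
  {"x": 0.3, "y": 0, "z": 0, "ax": 0, "ay": 0, "az": 0, "jaw": 1},
  {"x": 0.4, "y": 0, "z": 0, "ax": 0, "ay": 0, "az": 0, "jaw": 1},
  {"x": 0.4, "y": 0, "z": 0, "ax": 0, "ay": 0, "az": 0, "jaw": 1},
])

```text
t: 18.48
position: [0.547, -0.2086, 0.2022]
orientation: [0.988, 1.57, 2.438]
ft_force: [-0.3, 1.1, -2.1]
gripper_width: 0.23
```

```bash
python3 -c "from h import *;where()"
```

```text
hanger in stand mm [ 2.41 -2.34 65.65] yaw -6.91 F_s [-0.43  1.07 -2.1 ] M [ 0.006  0.035 -0.051] tilt [-3.e-04  2.e-04 -1.e+00] w 0.23 t 18.48
```

Emit:
servo_tool([
  {"x": 0.05, "y": 0, "z": 0, "ax": 0, "ay": 0, "az": 0, "jaw": 1},
  {"x": 0.1, "y": 0, "z": 0, "ax": 0, "ay": 0, "az": 0, "jaw": 1},
  {"x": 0.1, "y": 0, "z": 0, "ax": 0, "ay": 0, "az": 0, "jaw": 1},
])

```text
t: 18.73
position: [0.547, -0.2086, 0.2013]
orientation: [0.689, 1.571, 2.139]
ft_force: [0.0, -0.4, -2.6]
gripper_width: 0.231
```

```bash
python3 -c "from h import *;where()"
```

```text
hanger in stand mm [ 2.44 -2.34 64.81] yaw -6.92 F_s [ 0.05 -0.4  -2.58] M [ 0.072  0.005 -0.039] tilt [-1.e-04  1.e-04 -1.e+00] w 0.231 t 18.73
```

Emit:
servo_tool([
  {"x": 0.05, "y": 0, "z": 0, "ax": 0, "ay": 0, "az": 0, "jaw": 1},
  {"x": 0.05, "y": 0, "z": 0, "ax": 0, "ay": 0, "az": 0, "jaw": 1},
  {"x": 0.05, "y": 0, "z": 0, "ax": 0, "ay": 0, "az": 0, "jaw": 1},
  {"x": 0.05, "y": 0, "z": 0, "ax": 0, "ay": 0, "az": 0, "jaw": 1},
])

```text
t: 19.07
position: [0.5471, -0.2087, 0.2011]
orientation: [-1.533, 1.571, -0.083]
ft_force: [-0.7, 0.1, -0.2]
gripper_width: 0.229
```

```bash
python3 -c "from h import *;where()"
```

```text
hanger in stand mm [ 2.5  -2.39 64.57] yaw -6.92 F_s [-0.71 -0.   -0.22] M [ 0.035  0.128 -0.052] tilt [ 2.e-04  0.e+00 -1.e+00] w 0.229 t 19.07
```

Emit:
servo_tool([
  {"x": 0.03, "y": 0, "z": 0, "ax": 0, "ay": 0, "az": 0, "jaw": 1},
  {"x": 0.03, "y": 0, "z": 0, "ax": 0, "ay": 0, "az": 0, "jaw": 1},
  {"x": 0.03, "y": 0, "z": 0, "ax": 0, "ay": 0, "az": 0, "jaw": 1},
])

```text
t: 19.32
position: [0.5471, -0.2087, 0.2009]
orientation: [-1.693, 1.57, -0.243]
ft_force: [-1.3, 0.6, 3.5]
gripper_width: 0.229
```

```bash
python3 -c "from h import *;where()"
```

```text
hanger in stand mm [ 2.55 -2.4  64.42] yaw -6.92 F_s [-1.35  0.43  3.53] M [0.129 0.347 0.008] tilt [ 4.e-04 -1.e-04 -1.e+00] w 0.229 t 19.32
```

Emit:
servo_tool([
  {"x": -0.05, "y": 0, "z": 0, "ax": 0, "ay": 0, "az": 0, "jaw": 1},
  {"x": -0.05, "y": 0, "z": 0, "ax": 0, "ay": 0, "az": 0, "jaw": 1},
  {"x": -0.05, "y": 0, "z": 0, "ax": 0, "ay": 0, "az": 0, "jaw": 0.5},
  {"x": -0.05, "y": 0, "z": 0, "ax": 0, "ay": 0, "az": 0, "jaw": 0.4},
  {"x": -0.05, "y": 0, "z": 0, "ax": 0, "ay": 0, "az": 0, "jaw": 0.2},
  {"x": -0.05, "y": 0, "z": 0, "ax": 0, "ay": 0, "az": 0, "jaw": 0.2},
  {"x": -0.05, "y": 0, "z": 0, "ax": 0, "ay": 0, "az": 0, "jaw": 0.2},
  {"x": -0.05, "y": 0, "z": 0, "ax": 0, "ay": 0, "az": 0, "jaw": 0.2},
])

```text
t: 19.98
position: [0.5471, -0.2087, 0.2011]
orientation: [-0.188, 1.571, 1.262]
ft_force: [0.1, -0.0, 0.3]
gripper_width: 0.396
```

```bash
python3 - <<'E'
from h import *
where()
s=cv2.cvtColor(camera("side"),cv2.COLOR_RGB2BGR);cv2.imwrite("pics/s7.png",s)
cv2.imwrite("pics/c7.png",cv2.resize(s[200:340,220:340],None,fx=4,fy=4,interpolation=cv2.INTER_NEAREST))
E
```

```text
hanger in stand mm [ 2.48 -2.37 64.58] yaw -6.92 F_s [ 0.06 -0.02  0.28] M [0.042 0.045 0.031] tilt [ 0.e+00  1.e-04 -1.e+00] w 0.396 t 19.98
```

View pics/c7.png

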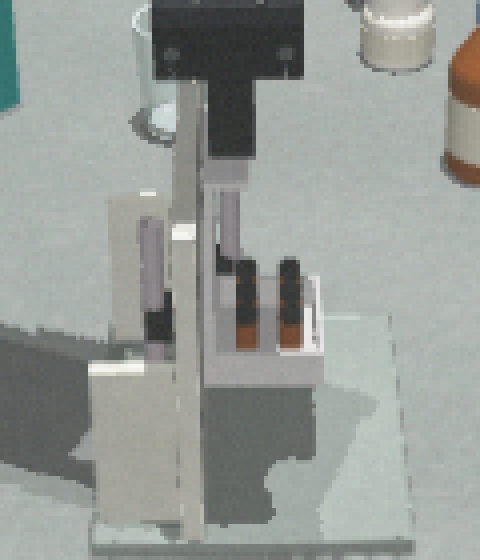

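The hanger hangs upright and close to the panel, and the released fingers show no load. I retreat straight up.

Emit:
servo_tool([
  {"x": -0.5, "y": 0, "z": 0, "ax": 0, "ay": 0, "az": 0, "jaw": 0.2},
  {"x": -1.5, "y": 0, "z": 0, "ax": 0, "ay": 0, "az": 0, "jaw": 0.2},
  {"x": -3, "y": 0, "z": 0, "ax": 0, "ay": 0, "az": 0, "jaw": 0.2},
  {"x": -5, "y": 0, "z": 0, "ax": 0, "ay": 0, "az": 0, "jaw": 0.2},
  {"x": -8, "y": 0, "z": 0, "ax": 0, "ay": 0, "az": 0, "jaw": 0.2},
  {"x": -11, "y": 0, "z": 0, "ax": 0, "ay": 0, "az": 0, "jaw": 0.2},
  {"x": -14, "y": 0, "z": 0, "ax": 0, "ay": 0, "az": 0, "jaw": 0.2},
  {"x": -15, "y": 0, "z": 0, "ax": 0, "ay": 0, "az": 0, "jaw": 0.2},
  {"x": -15, "y": 0, "z": 0, "ax": 0, "ay": 0, "az": 0, "jaw": 0.2},
  {"x": -15, "y": 0, "z": 0, "ax": 0, "ay": 0, "az": 0, "jaw": 0.2},
])

```text
t: 20.87
position: [0.5468, -0.2085, 0.351]
orientation: [-1.573, 1.571, -0.123]
ft_force: [-0.6, -0.1, -1.0]
gripper_width: 0.402
```

```bash
python3 - <<'E'
from h import *
where()
s=cv2.cvtColor(camera("side"),cv2.COLOR_RGB2BGR);cv2.imwrite("pics/s8.png",s)
cv2.imwrite("pics/c8.png",cv2.resize(s[200:340,220:340],None,fx=4,fy=4,interpolation=cv2.INTER_NEAREST))
S=Ro.from_euler('z',-6.9,degrees=True).as_matrix();o=np.array([.53,-.2042,0])+S@[.00245,-.0024,.0645]
for q in[(-.003,-.036,0),(-.003,-.036,.13),(.061,-.036,0),(.021,-.011,.182),(.009,-.011,.182)]:print(q,(4*(proj("side",o+S@q)+.5-[220,200])).round(1))
E
```

```text
hanger in stand mm [  2.22  -2.29 214.49] yaw -6.92 F_s [-0.56 -0.21 -1.04] M [ 0.032  0.056 -0.047] tilt [ 3.e-04 -0.e+00 -1.e+00] w 0.402 t 20.87
(-0.003, -0.036, 0) [203.3 390. ]
(-0.003, -0.036, 0.13) [197.1 185.6]
(0.061, -0.036, 0) [322.4 388.4]
(0.021, -0.011, 0.182) [243.2  70.7]
(0.009, -0.011, 0.182) [219.3  71. ]
```

View pics/c8.png

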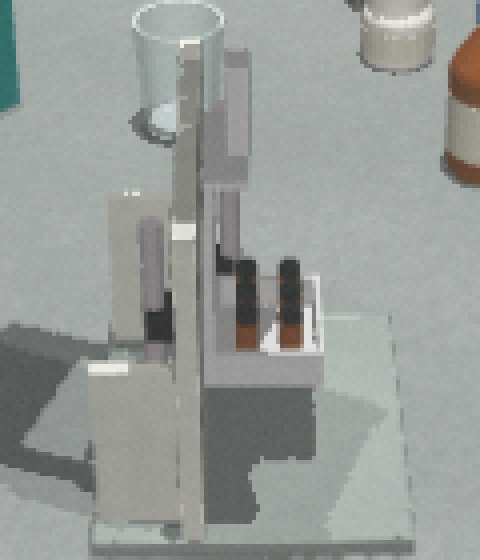

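```bash
python3 -c "from h import *;print(hand_in())"
```

```text
the job is handed in; nothing more can be done
None
```

The aluminium hanger is hanging on the stud of the white stand, released and upright, and the job is handed in at about 21 s of the 58 s allowed. I gripped it by the tab, felt for the panel face and the stud top, and slid the slot over the stud to its closed end. Then I backed off to centre the stud in the notch and lowered the hanger until it seated.

**Seating:** the hanger touched down within 0.1 mm of the height worked out from feeling the stud. The contact forces I read stayed at about 6 N or less; force is only read at the end of each move.

**After letting go:** the side view shows it upright and close to the panel, with its tray edges within about 1 pixel of where they should be. The gripper is well above it, touching nothing. The other things within that last view looked undisturbed; I did not check the rest of the bench.

**Disagreements:** touch differed from the first camera estimates by about 2 to 3 mm: panel 1.8 mm, stud position along the panel 2.4 mm, stud height 3 mm. I went by touch.

**Refused call:** my first move call was refused because some values were missing; nothing moved.

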